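# Clamp a neck blank with a draw latch

### The job

Clamp the three wooden strips of the neck blank in the glue-up fixture: push the sliding jaw up against the strips, swing the latch's wire loop over so that its cross bar lies down behind the steel keeper on top of the jaw, then swing the lever back over and press it down past centre until it is fully closed and the latch stays shut by itself with the strips squeezed tight. Leave the strips standing on the board and leave the other things on the bench where they are.

Things in the scene. Friction and masses are not known exactly. Their poses are not given: they have to be found in the camera images.
- fixture: glue-up fixture fixed to the bench, turned at random: plywood board 230 (x) x 275 (y) x 18 mm. Origin: centre of its underside, on the bench. y is the clamping line; from -y to +y: wooden fence (y -118 to -51, top 58 above the bench) with the steel draw latch, sprung pad, three strips, sliding jaw. x is across, z up; all is symmetric about x = 0
- hinge_pin (a point): the lever's hinge pin on the fence, at x 0, y -62.5, z 80 mm of the fixture; axis along the fixture's x
- jaw (a joint): m. Sliding jaw: wooden block 130 wide (x), 60 long (y), top 76.5 mm above the bench. Grows as it moves to -y, towards the strips; starts at 0.010 to 0.025; 0.060 when the strips are just closed up against the relaxed pad (back face then 148 mm from the hinge pin); about 0.0655 clamped. Takes 4 N to push, stays where left
- jaw_back (a point): middle of the jaw's flat back face (it faces the fixture's +y), 45 mm above the bench: push here
- keeper (a point): on the jaw's top, at the foot of the back (+y) face of the keeper: an upright steel tongue 24 wide, 8 thick, 21 mm tall, leaning 8 degrees to +y. The loop's cross bar must lie behind it (+y side), down on the jaw's top. 44 mm from the jaw's back face
- lever (a joint): rad. Steel lever. 0 upright; negative leans over the strips (+y), positive back over the fence (-y). Starts -0.70 to -0.26; dead centre 1.57; its stop 1.745 is fully closed, handle out past the board's -y edge. Stays where left (about 1 N at the grip moves it). With the loop hooked the pull starts at about 0.8 and needs a few newtons until past centre
- lever_grip (a point): centre of the cross grip (44 long, 16 mm thick) at the lever's end, 110 mm from the hinge pin; the lever's arm is 22 wide, 10 thick. Fully closed, it is 61 mm above the bench
- loop (a joint): rad. Wire loop, angle relative to the lever: 0 along it; lever + loop = lean from upright, positive to -y. Swings freely, falls to the side it leans to; its stop at +1.257 holds it leaning back over the fence at the start. Let fall over with the jaw pushed up, the cross bar lands 22 to 34 mm behind the keeper; with the jaw not pushed up it falls short
- loop_bar (a point): middle of the loop's cross bar. The loop is a U of 7 mm round steel bar, legs 57 mm apart (centres), on a pin through the lever 22 mm from the hinge pin; cross bar 123 mm from that pin
- pad (a joint): m. Sprung rubber-faced pad, 140 wide, 36 high, between fence and strips: 0 relaxed, grows to at most 0.008 as it is pressed towards the fence, 5 N per mm; about 0.0055 when clamped
- strip0: loose hardwood strip (nearest the fence, light), 140 long (its x) x 20 thick (its y) x 35 mm high, standing on the base board between pad and jaw with small gaps; origin: centre of its underside, 18 mm above the bench
- strip1: loose hardwood strip (middle, dark), 140 long (its x) x 20 thick (its y) x 35 mm high, standing on the base board between pad and jaw with small gaps; origin: centre of its underside, 18 mm above the bench
- strip2: loose hardwood strip (nearest the jaw, light), 140 long (its x) x 20 thick (its y) x 35 mm high, standing on the base board between pad and jaw with small gaps; origin: centre of its underside, 18 mm above the bench
- shim: bystander: small dark wood shim, 22 x 70 x 12, lying on the base board beside the row; origin on its underside or axis. Leave alone
- glue: bystander: white glue bottle, 54 across, 130 tall, standing; origin on its underside or axis. Leave alone
- jar: bystander: amber glass jar, 60 across, 70 tall, standing; origin on its underside or axis. Leave alone
- sander: bystander: wood and cork sanding block, 60 x 115 x 40; origin on its underside or axis. Leave alone
- driver: bystander: screwdriver lying on the bench; origin on its underside or axis. Leave alone
- tin: bystander: grey tin box, 90 x 65 x 30; origin on its underside or axis. Leave alone
- hammer: bystander: hammer lying on the bench; origin on its underside or axis. Leave alone
Things that resemble listed ones, but are neither listed nor needed, are in the scene too. What is shaped like the strip2 but purple is not meant.

How it is judged:
On the way:
1. the loop's cross bar lies down behind the keeper while the lever is still open (y of loop_bar in the frame of keeper above 0 m and z of loop_bar in the frame of keeper between -0.005 and 0.014 m and value of joint lever below 1.4 rad), for 0.2 s.
At the end, for the whole second after the job is handed in: Cross bar centre behind the keeper and under 14 mm above the jaw's top; lever past centre (over 1.65 rad); pad pressed in over 2.5 mm; all three strips standing on the board: tilt under 0.1 rad, raised under 4 mm, turned under 0.06 rad from the fixture's x (y of loop_bar in the frame of keeper above 0 m and z of loop_bar in the frame of keeper between -0.005 and 0.014 m and value of joint lever above 1.65 rad and value of joint pad above 0.0025 m and angle between each of strip0, strip1, strip2's own z axis and vertical below 0.1 rad and z of each of strip0, strip1, strip2 in the frame of fixture below 0.022 m and angle between the x axis of each of strip0, strip1, strip2 and the x axis of fixture, either way round below 0.06 rad); the robot touches nothing.
It fails at once if a bystander is moved more than 30 mm (distance of any of shim, glue, jar, sander, driver, tin, hammer from where it was at the start of the episode above 0.03 m).
It also fails if it takes over 64 s, if anything falls off the work surface, if the arm or the gripper's body presses on something with over 40 N, if the wrist force passes 120 N, or if a joint passes its speed limit or range.

### The arm

A 7-joint arm with a two-finger parallel gripper is mounted at the origin on the work surface. World frame = base frame: x ahead of the robot, y to its left, z up, the work surface at z = 0. Lengths are in m, angles in rad, forces in N, time in s.
With the tool pointing down it reaches from about 0.425 to 0.95 m from the base axis. Payload 4.7 kg.
Tool frame: the origin (TCP) lies midway between the tips of the shut fingers; the grasp point (between the pads) lies 19 mm behind it; z points along the fingers, y is the direction in which the jaws open and shut (so a half turn about z gives the same grasp; the last joint's range is limited). The gripper opens to 85 mm and grips with 20 to 120 N. Pads are 22 mm wide; open, the fingers measure 114 mm over their backs; the gripper's body (76 mm by 85 mm) begins 54 mm behind the grasp point. The pads swing forward as they close: fully open they stand 13 mm farther back than shut.
Start: joints at [1.087, 0.469, -0.049, 1.532, 0.024, 1.141, -0.082], TCP at [0.297, -0.606, 0.207] pointing down, gripper open.
Joint ranges: [-2.59, 2.59], [-0.33, 1.99], [-1.39, 1.29], [0.1, 2.45], [-1.04, 4.18], [0.21, 1.99], [-2.66, 2.66]. Speed limits (rad/s): [2.57, 2.57, 3.14, 3.14, 3.14, 3.14, 3.14].

### API

Orientations are given as [roll, pitch, yaw] about the fixed x, y, z axes, in that order (R = Rz(yaw) Ry(pitch) Rx(roll)).
In Python, from rig import get_obs, read_camera, hand_in gives the robot as it stands. The module is installed in compiled form; this text tells all that it offers.
- The arm moves only by the tool move_arm, never from a script. Its argument "targets" is a list of rows, each an object with "linear": the shift along the tool's x, y, z in units of 0.12 m (1.0 is 0.12 m), a list of three; "spin": the turn about the tool's z in units of 30 degrees (1.0 is 30 degrees). In form: [{"linear": [tx, ty, tz], "spin": spin}, ...]. A call has 1 to 5 rows; each row is the pose to reach, as a shift and turn from the pose measured when the call began, along the tool's axes at that moment; what a row does not reach only later rows make up. A row lasts 1/12 s, in which the tool goes at most 41.7 mm and 7.16 degrees, less where a joint would pass 70% of its speed; a pose out of reach is approached as far as the arm can. A call with a number of a shift or a turn outside -1 to 1 is refused whole. A call with a gripper value outside its range is refused whole. "fingers" is the gripper's target within -1 to 1 (fully open at 1, half-way at 0, shut at -1), set as the call begins (left out, the last holds). The fingers move at their own pace and stop on an object; the grip force is fixed at half the most. Time passes only in rows, so rows that repeat a pose let the fingers close. It gives the time, the measured TCP pose, the force and the opening at its end, in the units of the state.
- get_obs(): the state, without advancing time (a new reading comes with each control period).
- read_camera(name): name is "side" or "top" or "wrist"; returns a dict with "frame" (480x640x3 uint8, red, green, blue), "fx", "fy", "cx", "cy" (pixels), "rvec" (rotation vector, rad) and "tvec" (3), from world to camera coordinates, as OpenCV has them; the wrist camera has in their place "T_tool_cam" (4x4, takes a point from camera to tool coordinates, whose origin is the TCP and whose axes are the flange's). Camera axes: x right, y down, z forward; pixel columns grow to the right and rows downward; lengths in m; the calibration is good to about 2 mm. A picture is of the moment at which its call begins: read the wrist's pose just before it. There is no depth.
- hand_in(): hands the job in, once; it reports no verdict.
The state is a dict: "clock": time; "qpos": joint angles; "qd": joint speeds; "effort": joint torques, N m; "tool_pos": TCP position; "tool_rot": TCP orientation; "wrist_force": force on the tool from outside, world axes, zero at the start; "torque": the same for the moment, N m; "gripper_width": finger opening in m.
Only numpy, scipy, OpenCV 4.12 (cv2) and the standard library are available. Lean on these libraries where they do the work, as an engineer would, in place of code of your own. Each camera call takes 0.05 s, during which the arm holds its last target. There are 200 camera calls.

## Working session

There is one attempt and no reset: what is moved stays moved. The work goes in short steps, Python scripts to look and compute and a tool call to move; the robot and the scene stay as the last step left them, time stands still between calls to the robot, and variables do not carry over. Pictures are saved under pics/ and viewed, about 8 in all and at most 12, crops included, and the job is handed in when it is done.

Besides the shell and the picture viewer there is one more tool, called after "Request:" as name(argument=value, ...) on one line, values as JSON. move_arm: Moves the arm, as the interface text tells. Shifts and turns lie within -1 to 1; 1 stands for 0.12 m of shift or 30 degrees of turn. Its arguments: {"type":"object","properties":{"targets":{"type":"array","items":{"type":"object","properties":{"linear":{"type":"array","items":{"type":"number","minimum":-1,"maximum":1}},"spin":{"type":"number","minimum":-1,"maximum":1}}}},"fingers":{"type":"number"}},"required":["targets"]}

```bash
mkdir -p pics
cat > h.py <<'E'
import numpy as np, cv2
from rig import get_obs, read_camera, hand_in
from scipy.spatial.transform import Rotation as R
def cam(n):
    c=read_camera(n); K=np.array([[c['fx'],0,c['cx']],[0,c['fy'],c['cy']],[0,0,1]])
    return c,K
def snap(n,f):
    c,K=cam(n); cv2.imwrite('pics/'+f,c['frame'][:,:,::-1]); 
    d={k:np.array(v) for k,v in c.items() if k!='frame'}; np.savez('pics/'+f[:-4]+'.npz',K=K,frame=c['frame'],**d); return c,K
def ray(f,u,v,z):
    d=np.load('pics/'+f+'.npz'); Rm=R.from_rotvec(d['rvec'].ravel()).as_matrix(); t=d['tvec'].ravel()
    o=-Rm.T@t; r=Rm.T@np.linalg.inv(d['K'])@np.array([u,v,1.]); return o+r*(z-o[2])/r[2]
def proj(f,P):
    d=np.load('pics/'+f+'.npz'); p,_=cv2.projectPoints(np.array(P,float).reshape(-1,1,3),d['rvec'].astype(float),d['tvec'].astype(float),d['K'],None); return p.reshape(-1,2)
E
python3 - <<'E'
from h import *
for n in('top','side'):
    c,K=snap(n,n+'0.png'); Rm=R.from_rotvec(np.ravel(c['rvec'])).as_matrix(); print(n,K[0,0],'pos',-Rm.T@np.ravel(c['tvec']))
print(get_obs())
E
```

```text
top 615.0595818310767 pos [0.45042732 0.0609893  1.29796378]
side 446.56407614953235 pos [-0.00433956  0.74378225  0.74149112]
{'clock': 0.1, 'qpos': array([ 1.08707163,  0.46935166, -0.04858492,  1.53359513,  0.02409761,
        1.14103585, -0.08227204]), 'qd': array([-0.00018401, -0.00107848,  0.00031917, -0.00246893,  0.0001116 ,
        0.00151418, -0.00105593]), 'effort': array([ 8.47868960e-04, -5.11514819e+01, -4.68292355e-02, -2.38389999e+01,
        1.08111682e-02,  4.34027432e-03,  4.60377166e-06]), 'tool_pos': array([ 0.2962764 , -0.60584596,  0.20616379]), 'tool_rot': array([-3.13978941e+00,  6.77394279e-05,  4.54872243e-01]), 'wrist_force': array([-0.05036678,  0.11501172, -0.49355789]), 'torque': array([-0.05448075,  0.00804656,  0.01751182]), 'gripper_width': 0.0851835485709948}
```

View pics/top0.png

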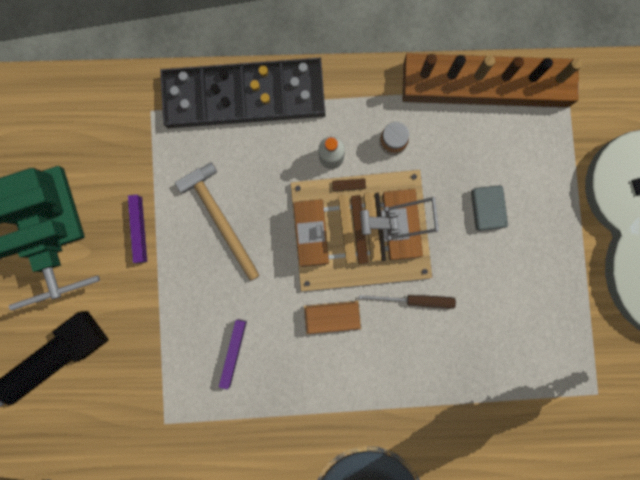

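View pics/side0.png

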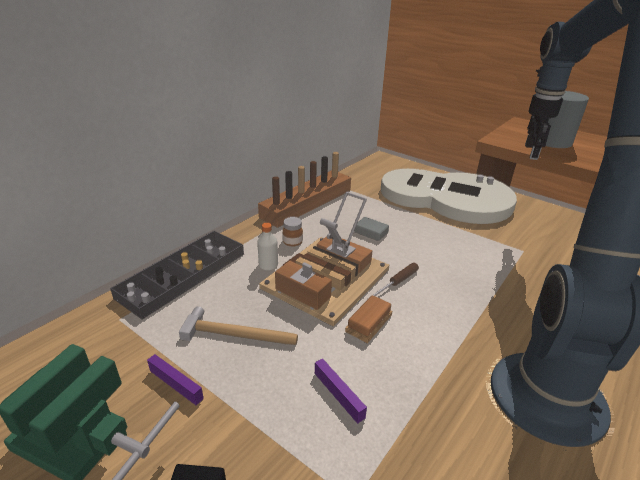

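Top picture: the fixture is centred at about (362,230), jaw at the left (312,232), fence and latch at the right (403,225), loop leaning right (cross bar near x≈433). Purple strips at (137,230) and (232,354) are decoys, not needed. One enlarged crop will give the landmarks.

Run:
```python
from h import *
im=cv2.imread('pics/top0.png')[160:300,280:460]; im=cv2.resize(im,None,fx=4.4,fy=4.28,interpolation=cv2.INTER_CUBIC)
im=cv2.convertScaleAbs(im,alpha=1.5)
for u in range(280,460,20): cv2.putText(im,str(u),(int((u-280)*4.4),10),0,.35,(0,0,255)); cv2.line(im,(int((u-280)*4.4),12),(int((u-280)*4.4),20),(0,0,255))
for v in range(160,300,20): cv2.putText(im,str(v),(0,int((v-160)*4.28)),0,.35,(0,0,255));
cv2.imwrite('pics/c1.png',im)
for u,v in [(292,182),(423,171),(432,278),(302,290)]: print(ray('top0',u,v,.018))
```

```text
[0.66307301 0.14091226 0.018     ]
[ 0.67904025 -0.13520189  0.018     ]
[ 0.45399404 -0.14526827  0.018     ]
[0.43655669 0.12516987 0.018     ]
```

View pics/c1.png

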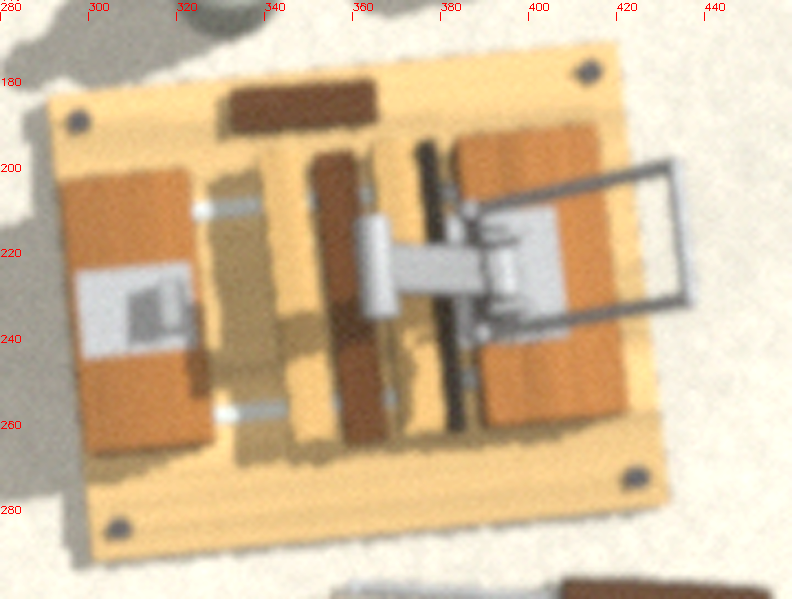

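The crop shows board corners at crop (50,97), (613,42), (668,500), (92,565), jaw top's back edge (62,182)–(88,455), grip (376,265), loop cross bar (682,232).

```bash
cat >> h.py <<'E'
def c2p(x,y): return x/4.4+280, y/4.28+160
E
python3 - <<'E'
from h import *
from scipy.optimize import least_squares
cs=[c2p(*p) for p in [(50,97),(613,42),(668,500),(92,565)]]
W=np.array([ray('top0',u,v,.018) for u,v in cs]); print(W.round(4))
M=np.array([(.115,.1375),(.115,-.1375),(-.115,-.1375),(-.115,.1375)])
f=lambda p:((M@np.array([[np.cos(p[2]),np.sin(p[2])],[-np.sin(p[2]),np.cos(p[2])]])+p[:2])-W[:,:2]).ravel()
s=least_squares(f,[.56,0,0]); print(s.x,s.fun.round(4)); p=s.x
np.save('fix.npy',p)
def loc(P):
    a=p[2]; d=P[:2]-p[:2]; return np.array([np.cos(a)*d[0]+np.sin(a)*d[1],-np.sin(a)*d[0]+np.cos(a)*d[1],P[2]])
for n,c,z in [('jawtop back L',(62,182),.0765),('jawback R',(88,455),.0765),('jawfront L',(188,168),.0765),('jawfront R',(212,443),.0765),('fence',(458,133),.058),('fence',(595,122),.058),('fence',(627,412),.058),('fence',(487,425),.058),('tongue top',(165,310),.0975),
  ('pin',(487,268),.08)]:
    print(n,loc(ray('top0',*c2p(*c),z)).round(4))
# lever: grip center ray meets y,z circle around pin
from scipy.optimize import brentq
def solve(c,fz,lo,hi):
    g=lambda th: loc(ray('top0',*c2p(*c),fz(th)[1]))[1]-fz(th)[0]
    return brentq(g,lo,hi)
L=lambda th:(-.0625-.11*np.sin(th),.08+.11*np.cos(th)); th=solve((376,265),L,-1.2,0); print('lever',th,L(th))
B=lambda ph:(-.0625-.022*np.sin(th)-.123*np.sin(ph),.08+.022*np.cos(th)+.123*np.cos(ph))
xs=np.linspace(-.2,1.6,10)
print([ (round(x,2),round(loc(ray('top0',*c2p(682,232),B(x)[1]))[1]-B(x)[0],4)) for x in xs], 'expect',th+1.257)
E
```

```text
[[ 0.6617  0.1423  0.018 ]
 [ 0.6818 -0.1275  0.018 ]
 [ 0.4564 -0.145   0.018 ]
 [ 0.4325  0.1275  0.018 ]]
[ 0.55809747 -0.00068239  0.07677622] [ 0.0005  0.003   0.0015 -0.0014 -0.0025 -0.0016  0.0004  0.0001]
jawtop back L [0.0639 0.1302 0.0765]
jawback R [-0.0641  0.1311  0.0765]
jawfront L [0.0645 0.0725 0.0765]
jawfront R [-0.0644  0.0749  0.0765]
fence [ 0.0708 -0.0533  0.058 ]
fence [ 0.0695 -0.1169  0.058 ]
fence [-0.0691 -0.1157  0.058 ]
fence [-0.0685 -0.0512  0.058 ]
tongue top [-0.0024  0.0894  0.0975]
pin [ 0.0034 -0.0572  0.08  ]
lever -0.5869933094527277 (np.float64(-0.0015753856571380717), np.float64(0.17158706986891514))
[(np.float64(-0.2), np.float64(-0.0963)), (np.float64(0.0), np.float64(-0.0714)), (np.float64(0.2), np.float64(-0.0474)), (np.float64(0.4), np.float64(-0.0252)), (np.float64(0.6), np.float64(-0.0058)), (np.float64(0.8), np.float64(0.0102)), (np.float64(1.0), np.float64(0.022)), (np.float64(1.2), np.float64(0.0293)), (np.float64(1.4), np.float64(0.0316)), (np.float64(1.6), np.float64(0.029))] expect 0.6700066905472722
```

Everything agrees: the fixture is at (0.558, −0.001) with yaw 0.077. The jaw's corners, fence and widths come out within 3 mm, jaw ≈ 0.0155, lever ≈ −0.59 and loop lean ≈ 0.66 against 0.67 expected. Next I travel over to the jaw side at z ≈ 0.33, turning the tool to yaw ≈ 1.65 so both shut fingers lie across the push.

Request:
move_arm(targets=[{"linear": [1, -1, -1], "spin": -1}, {"linear": [1, -1, -1], "spin": -1}, {"linear": [1, -1, -1], "spin": -1}, {"linear": [1, -1, -1], "spin": -1}, {"linear": [1, -1, -1], "spin": -1}], fingers=-1)

```text
clock: 0.52
tool_pos: [0.3517, -0.4436, 0.327]
tool_rot: [-3.139, -0.001, 0.983]
wrist_force: [0.7, -0.5, 0.2]
gripper_width: 0.0257
```

Request:
move_arm(targets=[{"linear": [1, 0, 0], "spin": -1}, {"linear": [1, 0, 0], "spin": -1}, {"linear": [1, 0, 0], "spin": -1}, {"linear": [1, 0, 0], "spin": -1}, {"linear": [1, 0, 0], "spin": -1}])

```text
clock: 0.93
tool_pos: [0.4199, -0.3405, 0.3272]
tool_rot: [-3.14, -0.003, 1.518]
wrist_force: [-0.6, -1.0, -0.5]
gripper_width: 0.0001
```

```bash
cat >> h.py <<'E'
def f2w(x,y,z):
    p=np.load('fix.npy'); a=p[2]; return np.array([p[0]+np.cos(a)*x-np.sin(a)*y,p[1]+np.sin(a)*x+np.cos(a)*y,z])
def w2f(P):
    p=np.load('fix.npy'); a=p[2]; d=P[:2]-p[:2]; return np.array([np.cos(a)*d[0]+np.sin(a)*d[1],-np.sin(a)*d[0]+np.cos(a)*d[1],P[2]])
def st(*tg):
    o=get_obs(); Rm=R.from_euler('xyz',o['tool_rot']).as_matrix()
    print('t',round(o['clock'],2),'fix',w2f(o['tool_pos']).round(4),'rpy',o['tool_rot'].round(3),'F',o['wrist_force'].round(1),'q',o['qpos'].round(2))
    for t in tg: print(t,'units',(Rm.T@(f2w(*t)-o['tool_pos'])/.12).round(3),'spin to 1.648:',round((o['tool_rot'][2]-np.load('fix.npy')[2]-np.pi/2)/np.radians(30),3))
E
python3 -c "
from h import *
st((0,.165,.33),(0,.165,.035))"
```

```text
t 0.93 fix [-0.1639 -0.3282  0.3272] rpy [-3.140e+00 -3.000e-03  1.518e+00] F [-0.6 -1.  -0.5] q [ 0.9   0.19 -0.35  1.67  0.06  1.3   0.49]
(0, 0.165, 0.33) units [ 4.252  0.823 -0.013] spin to 1.648: -0.248
(0, 0.165, 0.035) units [4.246 0.826 2.445] spin to 1.648: -0.248
```

Request:
move_arm(targets=[{"linear": [1, 0.8, 0], "spin": -0.25}, {"linear": [1, 0.8, 0], "spin": -0.25}, {"linear": [1, 0.8, 0], "spin": -0.25}, {"linear": [1, 0.8, 0], "spin": -0.25}, {"linear": [1, 0.8, 0], "spin": -0.25}])

```text
clock: 1.35
tool_pos: [0.5262, -0.2175, 0.3271]
tool_rot: [3.14, -0.007, 1.661]
wrist_force: [-0.5, 0.1, -0.2]
gripper_width: 0.0005
```

Request:
move_arm(targets=[{"linear": [1, 0, 0], "spin": 0}, {"linear": [1, 0, 0], "spin": 0}, {"linear": [1, 0, 0], "spin": 0}, {"linear": [1, 0, 0], "spin": 0}])

```text
clock: 1.68
tool_pos: [0.5147, -0.0883, 0.3285]
tool_rot: [3.139, -0.011, 1.674]
wrist_force: [0.1, 0.6, 0.4]
gripper_width: 0.0004
```

Request:
move_arm(targets=[{"linear": [1, 0, 0], "spin": 0}, {"linear": [1, 0, 0], "spin": 0}, {"linear": [1, 0, 0], "spin": 0}, {"linear": [1, 0, 0], "spin": 0}])

```text
clock: 2.02
tool_pos: [0.5006, 0.0398, 0.3304]
tool_rot: [3.139, -0.014, 1.687]
wrist_force: [-1.3, -0.1, 0.9]
gripper_width: 0.0002
```

Request:
move_arm(targets=[{"linear": [1, 0, 0], "spin": 0}, {"linear": [1, 0, 0], "spin": 0}, {"linear": [1, 0, 0], "spin": 0}, {"linear": [1, 0, 0], "spin": 0}])

```text
clock: 2.35
tool_pos: [0.4839, 0.1674, 0.3328]
tool_rot: [3.138, -0.019, 1.7]
wrist_force: [-0.5, 1.1, 0.7]
gripper_width: -0.0
```

```bash
python3 -c "
from h import *
st((0,.168,.33),(0,.168,.035))"
```

```text
t 2.35 fix [-0.061   0.1733  0.3328] rpy [ 3.138 -0.019  1.7  ] F [-0.5  1.1  0.7] q [ 0.24  0.17 -0.73  1.71  0.1   1.3  -0.38]
(0, 0.168, 0.33) units [-0.071  0.506  0.024] spin to 1.648: 0.099
(0, 0.168, 0.035) units [-0.117  0.497  2.482] spin to 1.648: 0.099
```

Request:
move_arm(targets=[{"linear": [-0.05, 0.5, 1], "spin": 0.1}, {"linear": [-0.05, 0.5, 1], "spin": 0.1}, {"linear": [-0.05, 0.5, 1], "spin": 0.1}, {"linear": [-0.05, 0.5, 1], "spin": 0.1}, {"linear": [-0.05, 0.5, 1], "spin": 0.1}])

```text
clock: 2.77
tool_pos: [0.5433, 0.1699, 0.2095]
tool_rot: [-3.137, -0.018, 1.647]
wrist_force: [0.0, 0.1, 0.3]
gripper_width: -0.0001
```

Request:
move_arm(targets=[{"linear": [0, 0, 0.8], "spin": 0}, {"linear": [0, 0, 0.8], "spin": 0}, {"linear": [0, 0, 0.8], "spin": 0}, {"linear": [0, 0, 0.8], "spin": 0}, {"linear": [0, 0, 0.8], "spin": 0}])

```text
clock: 3.18
tool_pos: [0.5433, 0.1719, 0.1154]
tool_rot: [-3.139, -0.019, 1.647]
wrist_force: [0.0, 0.6, 1.0]
gripper_width: 0.0004
```

```bash
python3 -c "
from h import *
st((0,.168,.037))"
```

```text
t 3.18 fix [-0.0015  0.1732  0.1154] rpy [-3.139 -0.019  1.647] F [0.  0.6 1. ] q [ 0.12  0.47 -0.64  1.86  0.33  0.92 -0.59]
(0, 0.168, 0.037) units [-0.055  0.014  0.653] spin to 1.648: -0.002
```

Request:
move_arm(targets=[{"linear": [-0.05, 0, 0.65], "spin": 0}, {"linear": [-0.05, 0, 0.65], "spin": 0}, {"linear": [-0.05, 0, 0.65], "spin": 0}, {"linear": [-0.05, 0, 0.65], "spin": 0}, {"linear": [-0.05, 0, 0.65], "spin": 0}])

```text
clock: 3.6
tool_pos: [0.5459, 0.1688, 0.0408]
tool_rot: [3.139, -0.02, 1.647]
wrist_force: [0.3, 0.8, 0.5]
gripper_width: -0.0
```

Request:
move_arm(targets=[{"linear": [-0.06, 0, 0], "spin": 0}, {"linear": [-0.12, 0, 0], "spin": 0}, {"linear": [-0.18, 0, 0], "spin": 0}, {"linear": [-0.24, 0, 0], "spin": 0}, {"linear": [-0.3, 0, 0], "spin": 0}])

```text
clock: 4.02
tool_pos: [0.5496, 0.1343, 0.0414]
tool_rot: [3.136, -0.024, 1.647]
wrist_force: [-0.6, 5.1, 3.5]
gripper_width: -0.0001
```

```bash
python3 -c "
from h import *
st((0,.1,.037))"
```

```text
t 4.02 fix [0.0019 0.1353 0.0414] rpy [ 3.136 -0.024  1.647] F [-0.6  5.1  3.5] q [ 0.14  0.56 -0.59  1.93  0.41  0.76 -0.59]
(0, 0.1, 0.037) units [-0.295 -0.016  0.03 ] spin to 1.648: -0.001
```

Request:
move_arm(targets=[{"linear": [-0.06, 0, 0], "spin": 0}, {"linear": [-0.11, 0, 0], "spin": 0}, {"linear": [-0.16, 0, 0], "spin": 0}, {"linear": [-0.2, 0, 0], "spin": 0}, {"linear": [-0.23, 0, 0], "spin": 0}])

```text
clock: 4.43
tool_pos: [0.5518, 0.1073, 0.0413]
tool_rot: [3.135, -0.025, 1.647]
wrist_force: [-2.0, 4.6, 3.9]
gripper_width: -0.0003
```

Request:
move_arm(targets=[{"linear": [-0.01, 0, 0], "spin": 0}, {"linear": [-0.02, 0, 0], "spin": 0}, {"linear": [-0.03, 0, 0], "spin": 0}, {"linear": [-0.03, 0, 0], "spin": 0}])

```text
clock: 4.77
tool_pos: [0.5521, 0.104, 0.0412]
tool_rot: [3.135, -0.025, 1.648]
wrist_force: [-0.5, 3.1, 2.2]
gripper_width: -0.0002
```

```bash
python3 -c "
from h import *
st((0,.096,.037))"
```

```text
t 4.77 fix [0.002  0.1048 0.0412] rpy [ 3.135 -0.025  1.648] F [-0.5  3.1  2.2] q [ 0.2   0.56 -0.59  1.93  0.4   0.76 -0.54]
(0, 0.096, 0.037) units [-0.074 -0.017  0.033] spin to 1.648: 0.0
```

Request:
move_arm(targets=[{"linear": [-0.02, 0, 0], "spin": 0}, {"linear": [-0.04, 0, 0], "spin": 0}, {"linear": [-0.06, 0, 0], "spin": 0}, {"linear": [-0.06, 0, 0], "spin": 0}])

```text
clock: 5.1
tool_pos: [0.5526, 0.097, 0.0412]
tool_rot: [3.135, -0.026, 1.648]
wrist_force: [-1.7, 4.9, 3.6]
gripper_width: 0.0003
```

Request:
move_arm(targets=[{"linear": [-0.015, 0, 0], "spin": 0}, {"linear": [-0.02, 0, 0], "spin": 0}, {"linear": [-0.02, 0, 0], "spin": 0}])

```text
clock: 5.35
tool_pos: [0.5527, 0.0958, 0.0412]
tool_rot: [3.135, -0.027, 1.649]
wrist_force: [-0.6, 6.3, 2.3]
gripper_width: -0.0
```

```bash
python3 -c "
from h import *
st((0,.096,.037))
c,K=snap('top','top1.png')
im=c['frame'][160:300,280:460,::-1]; im=cv2.convertScaleAbs(cv2.resize(im,None,fx=4.4,fy=4.28,interpolation=cv2.INTER_CUBIC),alpha=1.5); cv2.imwrite('pics/c2.png',im)
"
```

```text
t 5.35 fix [0.002  0.0966 0.0412] rpy [ 3.135 -0.027  1.649] F [-0.6  6.3  2.3] q [ 0.22  0.56 -0.59  1.94  0.4   0.76 -0.52]
(0, 0.096, 0.037) units [-0.006 -0.017  0.035] spin to 1.648: 0.002
```

View pics/c2.png

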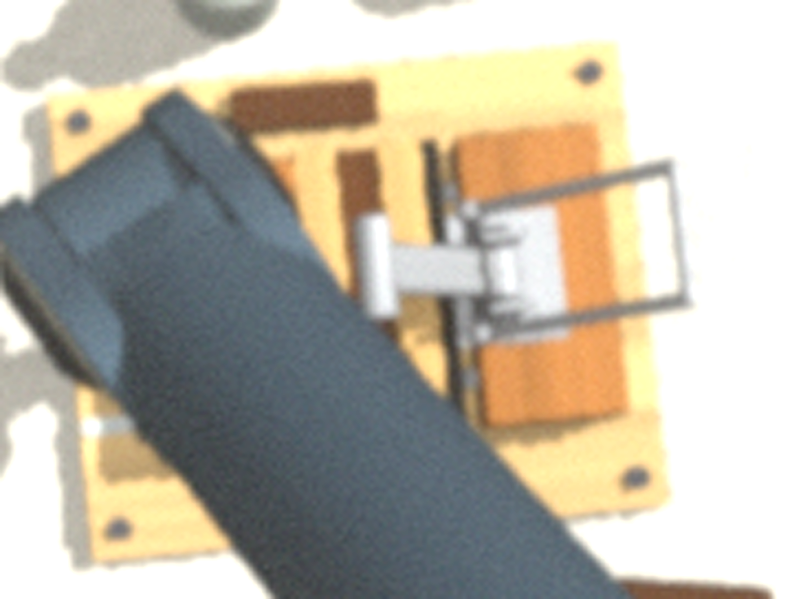

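The strips now stand together (dark strip at crop x≈355, strip0 right up to the pad at ≈430), and the jaw's force is starting to rise. I push 1–2 mm more to confirm contact.

Request:
move_arm(targets=[{"linear": [-0.02, 0, 0], "spin": 0}, {"linear": [-0.025, 0, 0], "spin": 0}, {"linear": [-0.025, 0, 0], "spin": 0}])

```text
clock: 5.65
tool_pos: [0.5527, 0.0954, 0.0413]
tool_rot: [3.134, -0.03, 1.65]
wrist_force: [-1.1, 8.0, 2.9]
gripper_width: -0.0
```

Force rises at about 5 N/mm, so the pad is being pressed and the jaw is closed up. Back off, rise, and cross to the other side of the loop.

Request:
move_arm(targets=[{"linear": [0.25, 0, 0], "spin": 0}, {"linear": [0.25, 0, 0], "spin": 0}, {"linear": [0.25, 0, 0], "spin": 0}, {"linear": [0.25, 0, 0], "spin": 0}])

```text
clock: 5.98
tool_pos: [0.5502, 0.1233, 0.0416]
tool_rot: [3.135, -0.028, 1.65]
wrist_force: [-0.1, -0.2, 0.2]
gripper_width: -0.0003
```

Request:
move_arm(targets=[{"linear": [0, 0, -1], "spin": 0}, {"linear": [0, 0, -1], "spin": 0}, {"linear": [0, 0, -1], "spin": 0}, {"linear": [0, 0, -1], "spin": 0}, {"linear": [0, 0, -1], "spin": 0}])

```text
clock: 6.4
tool_pos: [0.5513, 0.1179, 0.1634]
tool_rot: [3.131, -0.026, 1.647]
wrist_force: [0.2, 0.6, -0.5]
gripper_width: 0.0001
```

Request:
move_arm(targets=[{"linear": [0, 0, -1], "spin": 0}, {"linear": [0, 0, -1], "spin": 0}, {"linear": [0, 0, -1], "spin": 0}, {"linear": [0, 0, -1], "spin": 0}, {"linear": [0, 0, -1], "spin": 0}])

```text
clock: 6.82
tool_pos: [0.5511, 0.1134, 0.284]
tool_rot: [3.129, -0.025, 1.645]
wrist_force: [-1.1, -0.8, -0.8]
gripper_width: 0.0001
```

Request:
move_arm(targets=[{"linear": [0, 0, -0.4], "spin": 0}, {"linear": [0, 0, -0.4], "spin": 0}, {"linear": [0, 0, -0.4], "spin": 0}, {"linear": [0, 0, -0.4], "spin": 0}])

```text
clock: 7.15
tool_pos: [0.5501, 0.1112, 0.3299]
tool_rot: [3.132, -0.024, 1.644]
wrist_force: [-0.9, -0.3, -0.4]
gripper_width: 0.0001
```

```bash
python3 -c "
from h import *
st((0,-.2,.33),(0,-.2,.175))"
```

```text
t 7.15 fix [0.0006 0.1122 0.3299] rpy [ 3.132 -0.024  1.644] F [-0.9 -0.3 -0.4] q [ 0.32  0.26 -0.72  1.61  0.16  1.31 -0.35]
(0, -0.2, 0.33) units [-2.601  0.006 -0.063] spin to 1.648: -0.008
(0, -0.2, 0.175) units [-2.632 -0.007  1.228] spin to 1.648: -0.008
```

Request:
move_arm(targets=[{"linear": [-1, 0, 0], "spin": 0}, {"linear": [-1, 0, 0], "spin": 0}, {"linear": [-1, 0, 0], "spin": 0}, {"linear": [-1, 0, 0], "spin": 0}, {"linear": [-1, 0, 0], "spin": 0}])

```text
clock: 7.57
tool_pos: [0.5578, -0.0121, 0.3238]
tool_rot: [3.137, -0.024, 1.637]
wrist_force: [-0.6, 1.4, -0.4]
gripper_width: 0.0001
```

Request:
move_arm(targets=[{"linear": [-1, 0, 0], "spin": 0}, {"linear": [-1, 0, 0], "spin": 0}, {"linear": [-1, 0, 0], "spin": 0}, {"linear": [-1, 0, 0], "spin": 0}, {"linear": [-1, 0, 0], "spin": 0}])

```text
clock: 7.98
tool_pos: [0.565, -0.1335, 0.3185]
tool_rot: [3.141, -0.026, 1.633]
wrist_force: [-0.4, 1.2, -0.6]
gripper_width: 0.0003
```

Request:
move_arm(targets=[{"linear": [-0.6, 0, 0], "spin": 0}, {"linear": [-0.6, 0, 0], "spin": 0}, {"linear": [-0.6, 0, 0], "spin": 0}, {"linear": [-0.6, 0, 0], "spin": 0}, {"linear": [-0.6, 0, 0], "spin": 0}])

```text
clock: 8.4
tool_pos: [0.5697, -0.2023, 0.316]
tool_rot: [-3.141, -0.028, 1.637]
wrist_force: [0.4, 1.1, -0.3]
gripper_width: -0.0001
```

```bash
python3 -c "
from h import *
st((0,-.2,.33),(0,-.195,.175))
c,K=snap('top','top2.png')
c,K=snap('side','side2.png')
a=cv2.imread('pics/top2.png')[160:300,280:460]; b=cv2.imread('pics/side2.png')[180:320,250:430]
cv2.imwrite('pics/c3.png',cv2.convertScaleAbs(np.vstack([cv2.resize(x,None,fx=3.2,fy=2.14,interpolation=cv2.INTER_CUBIC) if 0 else cv2.resize(x,(385,300),interpolation=cv2.INTER_CUBIC) for x in (a,b)]),alpha=1.4))
"
```

```text
t 8.4 fix [-0.0039 -0.2019  0.316 ] rpy [-3.141 -0.028  1.637] F [ 0.4  1.1 -0.3] q [ 0.71  0.34 -0.57  1.53  0.16  1.34  0.2 ]
(0, -0.2, 0.33) units [ 0.019  0.032 -0.116] spin to 1.648: -0.02
(0, -0.195, 0.175) units [0.025 0.032 1.176] spin to 1.648: -0.02
```

View pics/c3.png

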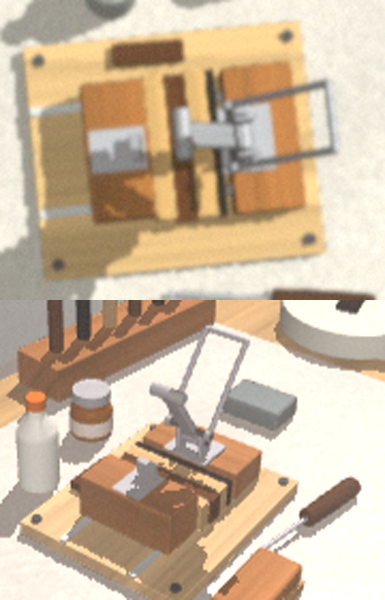

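The jaw now sits tight against the strips (crop ≈(115,150)). Lever and loop are as before, bar at crop (330,115). Descend behind the bar.

Request:
move_arm(targets=[{"linear": [0, 0, 1], "spin": 0}, {"linear": [0, 0, 1], "spin": 0}, {"linear": [0, 0, 1], "spin": 0}, {"linear": [0, 0, 1], "spin": 0}, {"linear": [0, 0, 1], "spin": 0}])

```text
clock: 8.92
tool_pos: [0.5691, -0.1972, 0.1959]
tool_rot: [-3.139, -0.028, 1.64]
wrist_force: [0.4, -0.2, 1.3]
gripper_width: 0.0002
```

Request:
move_arm(targets=[{"linear": [0.05, 0.03, 0.17], "spin": 0}, {"linear": [0.05, 0.03, 0.17], "spin": 0}, {"linear": [0.05, 0.03, 0.17], "spin": 0}, {"linear": [0.05, 0.03, 0.17], "spin": 0}])

```text
clock: 9.25
tool_pos: [0.5737, -0.1907, 0.1784]
tool_rot: [3.14, -0.027, 1.641]
wrist_force: [1.1, -0.5, -0.2]
gripper_width: 0.0002
```

```bash
python3 -c "
from h import *
st((0,-.15,.18),(0,-.06,.18),(0,-.048,.185))"
```

```text
t 9.25 fix [ 0.0009 -0.1906  0.1784] rpy [ 3.14  -0.027  1.641] F [ 1.1 -0.5 -0.2] q [ 0.67  0.44 -0.55  1.71  0.23  1.06  0.13]
(0, -0.15, 0.18) units [ 0.339 -0.01  -0.005] spin to 1.648: -0.013
(0, -0.06, 0.18) units [ 1.088 -0.015  0.015] spin to 1.648: -0.013
(0, -0.048, 0.185) units [ 1.189 -0.016 -0.024] spin to 1.648: -0.013
```

Request:
move_arm(targets=[{"linear": [0.15, 0, 0], "spin": 0}, {"linear": [0.3, 0, 0], "spin": 0}, {"linear": [0.45, 0, 0], "spin": 0}, {"linear": [0.6, 0, 0], "spin": 0}, {"linear": [0.75, 0, 0], "spin": 0}])

```text
clock: 9.67
tool_pos: [0.5684, -0.1007, 0.183]
tool_rot: [3.137, -0.026, 1.64]
wrist_force: [0.3, 0.9, -0.1]
gripper_width: 0.0001
```

Request:
move_arm(targets=[{"linear": [0.06, 0, 0], "spin": 0}, {"linear": [0.12, 0, 0], "spin": 0}, {"linear": [0.18, 0, 0], "spin": 0}, {"linear": [0.24, 0, 0], "spin": 0}, {"linear": [0.24, 0, 0], "spin": 0}])

```text
clock: 10.08
tool_pos: [0.5665, -0.0708, 0.1841]
tool_rot: [3.136, -0.026, 1.641]
wrist_force: [0.1, 0.5, 0.3]
gripper_width: 0.0002
```

```bash
python3 -c "
from h import *
st((0,-.055,.18),(0,-.045,.185))
c,K=snap('side','side3.png')
b=cv2.imread('pics/side3.png')[150:320,250:430]
cv2.imwrite('pics/c4.png',cv2.convertScaleAbs(cv2.resize(b,None,fx=3,fy=3,interpolation=cv2.INTER_CUBIC),alpha=1.4))
"
```

```text
t 10.08 fix [ 0.003  -0.0705  0.1841] rpy [ 3.136 -0.026  1.641] F [0.1 0.5 0.3] q [ 0.53  0.38 -0.59  1.79  0.21  1.04 -0.07]
(0, -0.055, 0.18) units [ 0.128 -0.026  0.038] spin to 1.648: -0.012
(0, -0.045, 0.185) units [ 0.213 -0.026 -0.002] spin to 1.648: -0.012
```

View pics/c4.png

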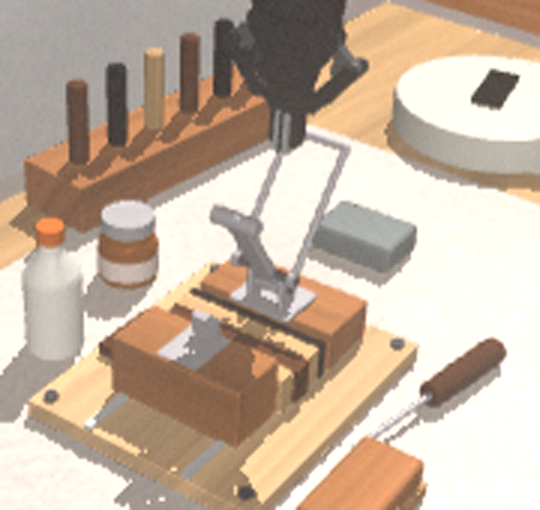

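The loop seems to be upright-ish with its bar at crop (290–348,140), the fingertip at (287,145). I check by projection that the fingertip really is behind the bar's middle.

```bash
python3 -c "
from h import *
o=get_obs()
cr=lambda P:((proj('side3',P)-[250,150])*3).round(0).tolist()
print('tcp',cr(o['tool_pos']))
for ph in (.67,.3,.1,0,-.1):
    y=-.0503-.123*np.sin(ph); z=.0983+.123*np.cos(ph); print(ph,round(y,3),round(z,3),cr([f2w(.0285,y,z),f2w(0,y,z),f2w(-.0285,y,z)]))
print('grip -.587',cr([f2w(x,-.0016,.172) for x in(.022,-.022)]))
print('board',cr([f2w(a,b,.018) for a,b in((.115,.1375),(-.115,.1375),(-.115,-.1375))]),'fence',cr([f2w(-.07,-.051,.058),f2w(-.07,-.118,.058)]))
"
```

```text
tcp [[281.0, 172.0]]
0.67 -0.127 0.195 [[291.0, 128.0], [319.0, 138.0], [348.0, 147.0]]
0.3 -0.087 0.216 [[268.0, 124.0], [296.0, 133.0], [325.0, 143.0]]
0.1 -0.063 0.221 [[252.0, 129.0], [281.0, 139.0], [311.0, 149.0]]
0 -0.05 0.221 [[244.0, 134.0], [273.0, 144.0], [303.0, 154.0]]
-0.1 -0.038 0.221 [[236.0, 140.0], [265.0, 150.0], [295.0, 160.0]]
grip -.587 [[215.0, 211.0], [260.0, 228.0]]
board [[27.0, 400.0], [254.0, 514.0], [421.0, 343.0]] fence [[332.0, 334.0], [370.0, 299.0]]
```

The loop has not moved (its bar still projects at lean 0.67), and the visible fingertip is about 24 crop px above the projected TCP. I enlarge before going on.

```bash
python3 -c "
from h import *
o=get_obs(); print(o['gripper_width'],o['tool_pos'])
b=cv2.imread('pics/side3.png')[140:240,300:400]
b=cv2.convertScaleAbs(cv2.resize(b,None,fx=6,fy=6,interpolation=cv2.INTER_LANCZOS4),alpha=1.8,beta=20)
Rm=R.from_euler('xyz',o['tool_rot']).as_matrix()
for k in range(0,60,10):
    p=(proj('side3',o['tool_pos']-Rm[:,2]*k/1000)[0]-[300,140])*6; cv2.circle(b,tuple(int(v) for v in p),3,(0,0,255),-1)
cv2.imwrite('pics/c5.png',b)
"
```

```text
0.00013748586979089994 [ 0.56647909 -0.07170978  0.18391763]
```

View pics/c5.png

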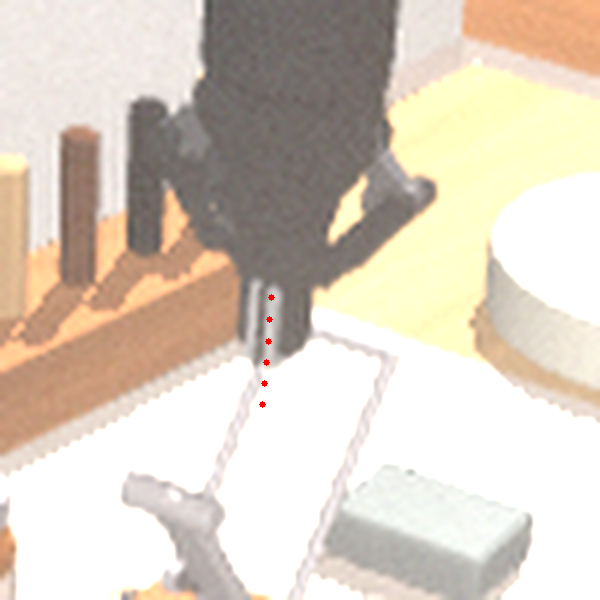

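The picture shows the fingertip in front of (past) the bar: the visible tip ends about 20 mm short of the nominal TCP, so the finger passed just over the bar. I'll take the effective tip as TCP + 20 mm, go back and push 25 mm lower.

Request:
move_arm(targets=[{"linear": [0, 0, -0.4], "spin": 0}, {"linear": [0, 0, -0.4], "spin": 0}, {"linear": [0, 0, -0.4], "spin": 0}, {"linear": [-0.4, 0, -0.4], "spin": 0}, {"linear": [-0.8, 0, -0.4], "spin": 0}])

```text
clock: 10.55
tool_pos: [0.5722, -0.1546, 0.2297]
tool_rot: [3.136, -0.026, 1.646]
wrist_force: [-0.1, -0.5, -0.9]
gripper_width: -0.0
```

Request:
move_arm(targets=[{"linear": [-0.4, 0, 0], "spin": 0}, {"linear": [-0.4, 0, 0], "spin": 0}, {"linear": [-0.4, 0, 0], "spin": 0}, {"linear": [-0.4, 0, 0], "spin": 0}])

```text
clock: 10.88
tool_pos: [0.5751, -0.203, 0.2272]
tool_rot: [3.138, -0.027, 1.645]
wrist_force: [0.4, 1.1, 0.0]
gripper_width: -0.0001
```

```bash
python3 -c "
from h import *
st((0,-.195,.153))"
```

```text
t 10.88 fix [ 0.0015 -0.203   0.2272] rpy [ 3.138 -0.027  1.645] F [0.4 1.1 0. ] q [ 0.69  0.4  -0.55  1.64  0.2   1.16  0.17]
(0, -0.195, 0.153) units [ 0.05  -0.015  0.619] spin to 1.648: -0.006
```

Request:
move_arm(targets=[{"linear": [0, -0.01, 0.62], "spin": 0}, {"linear": [0, -0.01, 0.62], "spin": 0}, {"linear": [0, -0.01, 0.62], "spin": 0}, {"linear": [0, -0.01, 0.62], "spin": 0}, {"linear": [0, -0.01, 0.62], "spin": 0}])

```text
clock: 11.3
tool_pos: [0.5754, -0.2, 0.1545]
tool_rot: [3.136, -0.027, 1.646]
wrist_force: [1.0, 0.1, 0.5]
gripper_width: 0.0002
```

Request:
move_arm(targets=[{"linear": [0.15, 0, 0], "spin": 0}, {"linear": [0.3, 0, 0], "spin": 0}, {"linear": [0.45, 0, 0], "spin": 0}, {"linear": [0.6, 0, -0.05], "spin": 0}, {"linear": [0.7, 0, -0.1], "spin": 0}])

```text
clock: 11.72
tool_pos: [0.5705, -0.1141, 0.1718]
tool_rot: [3.131, -0.026, 1.649]
wrist_force: [0.2, -0.5, 0.1]
gripper_width: -0.0003
```

Request:
move_arm(targets=[{"linear": [0.06, 0, -0.02], "spin": 0}, {"linear": [0.12, 0, -0.04], "spin": 0}, {"linear": [0.18, 0, -0.06], "spin": 0}, {"linear": [0.18, 0, -0.06], "spin": 0}])

```text
clock: 12.05
tool_pos: [0.5693, -0.0913, 0.1807]
tool_rot: [3.13, -0.026, 1.651]
wrist_force: [-0.3, 0.7, -0.3]
gripper_width: -0.0
```

```bash
python3 -c "
from h import *
st((0,-.055,.18),(0,-.045,.185))
c,K=snap('side','side4.png')
b=cv2.imread('pics/side4.png')[150:320,250:430]
cv2.imwrite('pics/c6.png',cv2.convertScaleAbs(cv2.resize(b,None,fx=3,fy=3,interpolation=cv2.INTER_CUBIC),alpha=1.4))
"
```

```text
t 12.05 fix [ 0.0042 -0.0913  0.1807] rpy [ 3.13  -0.026  1.651] F [-0.3  0.7 -0.3] q [ 0.55  0.39 -0.58  1.78  0.21  1.03 -0.02]
(0, -0.055, 0.18) units [ 0.302 -0.034  0.013] spin to 1.648: 0.006
(0, -0.045, 0.185) units [ 0.386 -0.034 -0.026] spin to 1.648: 0.006
```

View pics/c6.png

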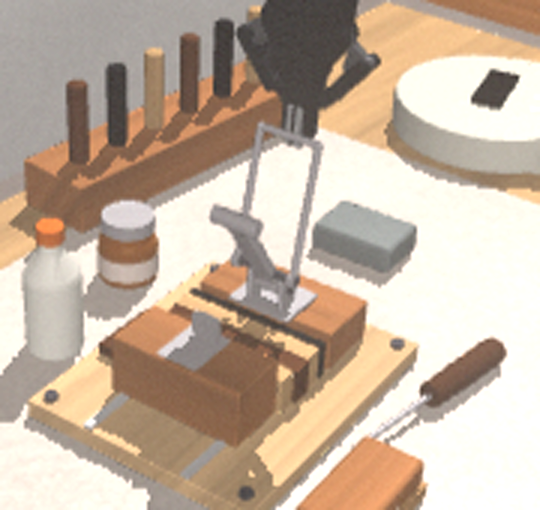

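The bar is now being carried in front of the finger, at (262,125)–(320,148), lean ≈ 0.2. I continue past vertical.

Request:
move_arm(targets=[{"linear": [0.07, 0, 0.01], "spin": 0}, {"linear": [0.14, 0, 0.02], "spin": 0}, {"linear": [0.21, 0, 0.02], "spin": 0}, {"linear": [0.28, 0, 0.02], "spin": 0}, {"linear": [0.33, 0, 0.02], "spin": 0}])

```text
clock: 12.52
tool_pos: [0.5657, -0.0512, 0.1785]
tool_rot: [3.131, -0.026, 1.651]
wrist_force: [0.4, 0.5, -0.0]
gripper_width: -0.0003
```

Request:
move_arm(targets=[{"linear": [0.03, 0, 0], "spin": 0}, {"linear": [0.06, 0, 0], "spin": 0}, {"linear": [0.09, 0, 0], "spin": 0}, {"linear": [0.09, 0, 0], "spin": 0}, {"linear": [0.09, 0, 0], "spin": 0}])

```text
clock: 12.93
tool_pos: [0.5648, -0.0405, 0.1788]
tool_rot: [3.131, -0.026, 1.651]
wrist_force: [0.2, 0.9, -0.8]
gripper_width: 0.0
```

Request:
move_arm(targets=[{"linear": [0, 0, -0.3], "spin": 0}, {"linear": [0, 0, -0.6], "spin": 0}, {"linear": [0, 0, -0.9], "spin": 0}, {"linear": [0, 0, -0.9], "spin": 0}, {"linear": [0, 0, -0.9], "spin": 0}])

```text
clock: 13.35
tool_pos: [0.5652, -0.0439, 0.2891]
tool_rot: [3.126, -0.025, 1.65]
wrist_force: [0.3, 0.5, -0.3]
gripper_width: 0.0001
```

```bash
python3 -c "
from h import *
st((0,.045,.3),(0,.045,.145))
c,K=snap('side','side5.png'); snap('top','top5.png')
a=cv2.imread('pics/top5.png')[160:300,280:460]; b=cv2.imread('pics/side5.png')[180:320,250:430]
cv2.imwrite('pics/c7.png',cv2.convertScaleAbs(np.hstack([cv2.resize(x,(400,400*140//180),interpolation=cv2.INTER_CUBIC) for x in (a,b)]),alpha=1.4))
"
```

```text
t 13.35 fix [ 0.0038 -0.0436  0.2891] rpy [ 3.126 -0.025  1.65 ] F [ 0.3  0.5 -0.3] q [ 0.51  0.28 -0.62  1.67  0.15  1.23 -0.05]
(0, 0.045, 0.3) units [ 0.74  -0.029 -0.073] spin to 1.648: 0.005
(0, 0.045, 0.145) units [ 0.708 -0.049  1.219] spin to 1.648: 0.005
```

View pics/c7.png

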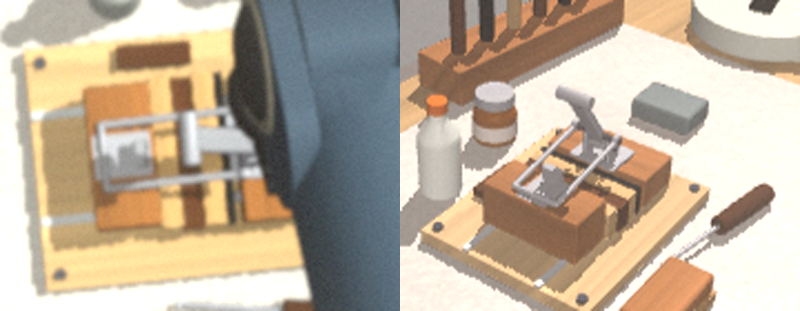

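The loop's bar now lies on the jaw behind the keeper (left crop bar at x≈100, keeper at ≈125). Next, the lever: cross to its +y side, descend, push toward −y.

Request:
move_arm(targets=[{"linear": [0.75, -0.03, 0], "spin": 0}, {"linear": [0.75, -0.03, 0], "spin": 0}, {"linear": [0.75, -0.03, 0], "spin": 0}, {"linear": [0.75, -0.03, 0], "spin": 0}, {"linear": [0.75, -0.03, 0], "spin": 0}])

```text
clock: 13.87
tool_pos: [0.5517, 0.0455, 0.2867]
tool_rot: [3.135, -0.026, 1.652]
wrist_force: [-0.2, -1.4, -0.5]
gripper_width: 0.0001
```

Request:
move_arm(targets=[{"linear": [0, 0, 1], "spin": 0}, {"linear": [0, 0, 1], "spin": 0}, {"linear": [0, 0, 1], "spin": 0}, {"linear": [0, 0, 1], "spin": 0}, {"linear": [0, 0, 1], "spin": 0}])

```text
clock: 14.28
tool_pos: [0.551, 0.0468, 0.1649]
tool_rot: [3.14, -0.026, 1.65]
wrist_force: [0.7, 0.9, 1.2]
gripper_width: 0.0
```

```bash
python3 -c "
from h import *
st((0,.045,.138),(0,-.04,.152),(0,-.11,.14))"
```

```text
t 14.28 fix [-0.0034  0.0479  0.1649] rpy [ 3.14  -0.026  1.65 ] F [0.7 0.9 1.2] q [ 0.35  0.38 -0.63  1.85  0.24  0.99 -0.3 ]
(0, 0.045, 0.138) units [-0.03   0.028  0.223] spin to 1.648: 0.004
(0, -0.04, 0.152) units [-0.735  0.027  0.088] spin to 1.648: 0.004
(0, -0.11, 0.14) units [-1.321  0.025  0.173] spin to 1.648: 0.004
```

Request:
move_arm(targets=[{"linear": [-0.03, 0.03, 0.22], "spin": 0}, {"linear": [-0.03, 0.03, 0.22], "spin": 0}, {"linear": [-0.03, 0.03, 0.22], "spin": 0}, {"linear": [-0.03, 0.03, 0.22], "spin": 0}])

```text
clock: 14.62
tool_pos: [0.5563, 0.0443, 0.1407]
tool_rot: [3.137, -0.026, 1.649]
wrist_force: [0.5, -0.8, 0.5]
gripper_width: 0.0
```

Request:
move_arm(targets=[{"linear": [-0.12, 0, 0], "spin": 0}, {"linear": [-0.24, 0, -0.04], "spin": 0}, {"linear": [-0.36, 0, -0.08], "spin": 0}, {"linear": [-0.48, 0, -0.11], "spin": 0}, {"linear": [-0.6, 0, -0.13], "spin": 0}])

```text
clock: 15.03
tool_pos: [0.5639, -0.0264, 0.1582]
tool_rot: [3.131, -0.026, 1.651]
wrist_force: [0.6, 2.0, 0.9]
gripper_width: 0.0003
```

Request:
move_arm(targets=[{"linear": [-0.08, 0, 0], "spin": 0}, {"linear": [-0.16, 0, 0], "spin": 0}, {"linear": [-0.24, 0, 0], "spin": 0}, {"linear": [-0.24, 0, 0], "spin": 0}])

```text
clock: 15.37
tool_pos: [0.5667, -0.0576, 0.1578]
tool_rot: [3.13, -0.025, 1.648]
wrist_force: [0.2, 0.6, 0.3]
gripper_width: -0.0005
```

```bash
python3 -c "
from h import *
st((0,-.08,.145),(0,-.12,.125))
c,K=snap('side','side6.png')
b=cv2.imread('pics/side6.png')[150:320,250:430]
cv2.imwrite('pics/c8.png',cv2.convertScaleAbs(cv2.resize(b,None,fx=3,fy=3,interpolation=cv2.INTER_CUBIC),alpha=1.4))
"
```

```text
t 15.37 fix [ 0.0042 -0.0575  0.1578] rpy [ 3.13  -0.025  1.648] F [0.2 0.6 0.3] q [ 0.51  0.41 -0.6   1.82  0.24  0.98 -0.11]
(0, -0.08, 0.145) units [-0.19  -0.036  0.102] spin to 1.648: 0.001
(0, -0.12, 0.125) units [-0.528 -0.038  0.26 ] spin to 1.648: 0.001
```

View pics/c8.png

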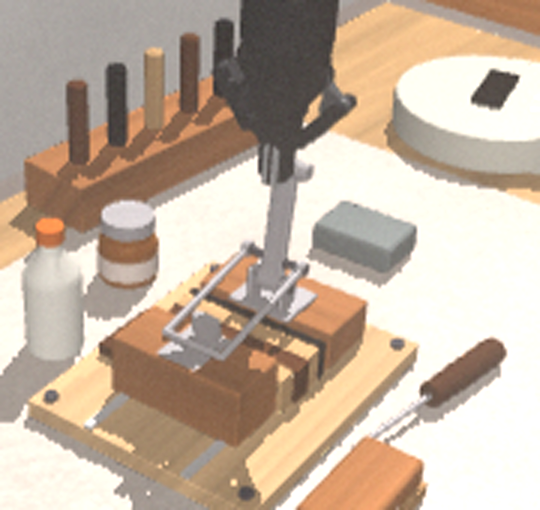

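The lever is just past upright (≈0.15), the loop bar still behind the keeper (bar (165,330)–(225,355), keeper (207,330)). Push on to about 0.75.

Request:
move_arm(targets=[{"linear": [-0.08, -0.03, 0.04], "spin": 0}, {"linear": [-0.16, -0.03, 0.08], "spin": 0}, {"linear": [-0.24, -0.03, 0.13], "spin": 0}, {"linear": [-0.32, -0.03, 0.18], "spin": 0}, {"linear": [-0.38, -0.03, 0.22], "spin": 0}])

```text
clock: 15.83
tool_pos: [0.5661, -0.1034, 0.1287]
tool_rot: [3.132, -0.025, 1.648]
wrist_force: [-1.1, 0.5, 0.2]
gripper_width: -0.0001
```

Request:
move_arm(targets=[{"linear": [-0.02, 0, 0], "spin": 0}, {"linear": [-0.02, 0, 0], "spin": 0}, {"linear": [-0.02, 0, 0], "spin": 0}])

```text
clock: 16.08
tool_pos: [0.5662, -0.1061, 0.1282]
tool_rot: [3.133, -0.026, 1.647]
wrist_force: [0.6, -0.8, -0.0]
gripper_width: -0.0003
```

```bash
python3 -c "
from h import *
st((0,-.146,.2))
c,K=snap('side','side7.png')
b=cv2.imread('pics/side7.png')[150:290,250:430]
cv2.imwrite('pics/c9.png',cv2.convertScaleAbs(cv2.resize(b,None,fx=4,fy=4,interpolation=cv2.INTER_CUBIC),alpha=1.4))
cr=lambda P:((proj('side7',P)-[250,150])*4).round(0).tolist()
for th in (.4,.6,.8,1.0): print(th,cr([f2w(x,-.0625-.11*np.sin(th),.08+.11*np.cos(th)) for x in (.022,-.022)]))
"
```

```text
t 16.08 fix [-1.000e-04 -1.057e-01  1.282e-01] rpy [ 3.133 -0.026  1.647] F [ 0.6 -0.8 -0. ] q [ 0.56  0.45 -0.57  1.83  0.27  0.93 -0.04]
(0, -0.146, 0.2) units [-0.32   0.006 -0.606] spin to 1.648: -0.0
0.4 [[378.0, 204.0], [436.0, 224.0]]
0.6 [[393.0, 207.0], [450.0, 227.0]]
0.8 [[405.0, 216.0], [461.0, 235.0]]
1.0 [[413.0, 230.0], [469.0, 250.0]]
```

View pics/c9.png

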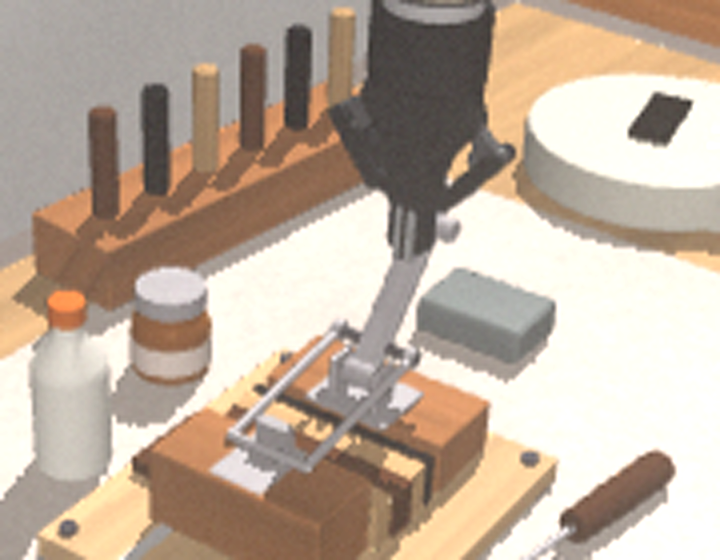

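The lever is at ≈0.6 (grip end at (450,228)), and the bar is still behind the keeper. Next: rise over the grip and press from above, following the arc.

Request:
move_arm(targets=[{"linear": [0.1, 0, -0.1], "spin": 0}, {"linear": [0.1, 0, -0.45], "spin": 0}, {"linear": [0.1, 0, -0.75], "spin": 0}, {"linear": [0.1, 0, -0.75], "spin": 0}, {"linear": [0.1, 0, -0.75], "spin": 0}])

```text
clock: 16.55
tool_pos: [0.5666, -0.0944, 0.2227]
tool_rot: [3.126, -0.024, 1.65]
wrist_force: [-0.7, 0.8, -0.1]
gripper_width: -0.0001
```

Request:
move_arm(targets=[{"linear": [-0.36, 0, 0], "spin": 0}, {"linear": [-0.36, 0, 0], "spin": 0}, {"linear": [-0.36, 0, 0], "spin": 0}, {"linear": [-0.36, 0, 0], "spin": 0}])

```text
clock: 16.88
tool_pos: [0.5693, -0.1365, 0.221]
tool_rot: [3.127, -0.025, 1.65]
wrist_force: [0.3, -0.2, -0.7]
gripper_width: -0.0001
```

```bash
python3 -c "
from h import *
st((0,-.133,.165),(0,-.152,.13),(0,-.17,.07))"
```

```text
t 16.88 fix [ 0.0008 -0.1363  0.221 ] rpy [ 3.127 -0.025  1.65 ] F [ 0.3 -0.2 -0.7] q [ 0.64  0.37 -0.59  1.71  0.2   1.11  0.07]
(0, -0.133, 0.165) units [ 0.016 -0.013  0.467] spin to 1.648: 0.005
(0, -0.152, 0.13) units [-0.15  -0.018  0.755] spin to 1.648: 0.005
(0, -0.17, 0.07) units [-0.312 -0.025  1.251] spin to 1.648: 0.005
```

Request:
move_arm(targets=[{"linear": [0, 0, 0.3], "spin": 0}, {"linear": [0, 0, 0.45], "spin": 0}, {"linear": [-0.03, 0, 0.55], "spin": 0}, {"linear": [-0.06, 0, 0.62], "spin": 0}, {"linear": [-0.06, 0, 0.62], "spin": 0}])

```text
clock: 17.3
tool_pos: [0.5701, -0.1423, 0.145]
tool_rot: [3.13, -0.025, 1.65]
wrist_force: [0.8, 0.1, -0.5]
gripper_width: -0.0004
```

Request:
move_arm(targets=[{"linear": [-0.02, 0, 0.04], "spin": 0}, {"linear": [-0.05, 0, 0.08], "spin": 0}, {"linear": [-0.08, 0, 0.12], "spin": 0}, {"linear": [-0.11, 0, 0.16], "spin": 0}])

```text
clock: 17.63
tool_pos: [0.5729, -0.1578, 0.1272]
tool_rot: [3.126, -0.021, 1.648]
wrist_force: [-0.8, -5.4, 6.2]
gripper_width: 0.0001
```

```bash
python3 -c "
from h import *
st((0,-.165,.108),(0,-.17,.08))"
```

```text
t 17.63 fix [ 0.0027 -0.1577  0.1272] rpy [ 3.126 -0.021  1.648] F [-0.8 -5.4  6.2] q [ 0.63  0.47 -0.55  1.8   0.27  0.94  0.04]
(0, -0.165, 0.108) units [-0.064 -0.025  0.159] spin to 1.648: 0.001
(0, -0.17, 0.08) units [-0.11  -0.028  0.391] spin to 1.648: 0.001
```

The force (−y 5.4 N, up 6.2 N) says the finger edge is bearing on the outer side of the grip. I rise, shift 15 mm toward the hinge, and press again.

Request:
move_arm(targets=[{"linear": [0, 0, -0.3], "spin": 0}, {"linear": [0, 0, -0.3], "spin": 0}, {"linear": [0.13, 0, -0.3], "spin": 0}, {"linear": [0.13, 0, -0.3], "spin": 0}, {"linear": [0.13, 0, -0.3], "spin": 0}])

```text
clock: 18.05
tool_pos: [0.5716, -0.1421, 0.1642]
tool_rot: [3.125, -0.021, 1.65]
wrist_force: [-0.7, 0.7, -0.3]
gripper_width: -0.0001
```

Request:
move_arm(targets=[{"linear": [0, 0, 0.07], "spin": 0}, {"linear": [0, 0, 0.14], "spin": 0}, {"linear": [0, 0, 0.2], "spin": 0}, {"linear": [0, 0, 0.24], "spin": 0}])

```text
clock: 18.38
tool_pos: [0.5711, -0.1418, 0.1335]
tool_rot: [3.127, -0.022, 1.65]
wrist_force: [-0.2, 0.3, -0.4]
gripper_width: 0.0
```

```bash
python3 -c "
from h import *
st((0,-.165,.108),(0,-.17,.08))"
```

```text
t 18.38 fix [ 0.0022 -0.1417  0.1335] rpy [ 3.127 -0.022  1.65 ] F [-0.2  0.3 -0.4] q [ 0.61  0.46 -0.56  1.8   0.27  0.95  0.02]
(0, -0.165, 0.108) units [-0.198 -0.021  0.208] spin to 1.648: 0.004
(0, -0.17, 0.08) units [-0.245 -0.025  0.44 ] spin to 1.648: 0.004
```

Request:
move_arm(targets=[{"linear": [0, 0, 0.04], "spin": 0}, {"linear": [-0.02, 0, 0.08], "spin": 0}, {"linear": [-0.05, 0, 0.12], "spin": 0}])

```text
clock: 18.63
tool_pos: [0.5715, -0.1474, 0.1185]
tool_rot: [3.128, -0.022, 1.65]
wrist_force: [-1.8, 0.9, 1.1]
gripper_width: -0.0
```

Request:
move_arm(targets=[{"linear": [-0.02, 0, 0.04], "spin": 0}, {"linear": [-0.04, 0, 0.08], "spin": 0}, {"linear": [-0.06, 0, 0.12], "spin": 0}])

```text
clock: 18.88
tool_pos: [0.5723, -0.1552, 0.1036]
tool_rot: [3.128, -0.021, 1.649]
wrist_force: [-0.9, -1.0, 2.2]
gripper_width: 0.0001
```

```bash
python3 -c "
from h import *
st((0,-.165,.09))"
```

```text
t 18.88 fix [ 0.0023 -0.1552  0.1036] rpy [ 3.128 -0.021  1.649] F [-0.9 -1.   2.2] q [ 0.61  0.5  -0.54  1.82  0.29  0.9   0.02]
(0, -0.165, 0.09) units [-0.084 -0.021  0.112] spin to 1.648: 0.003
```

Request:
move_arm(targets=[{"linear": [-0.03, 0, 0.04], "spin": 0}, {"linear": [-0.06, 0, 0.08], "spin": 0}, {"linear": [-0.08, 0, 0.12], "spin": 0}, {"linear": [-0.08, 0, 0.16], "spin": 0}])

```text
clock: 19.22
tool_pos: [0.5736, -0.1654, 0.0837]
tool_rot: [3.128, -0.021, 1.649]
wrist_force: [1.6, -1.9, 2.0]
gripper_width: 0.0003
```

Request:
move_arm(targets=[{"linear": [0, 0, 0.05], "spin": 0}, {"linear": [0, 0, 0.1], "spin": 0}, {"linear": [0, 0, 0.12], "spin": 0}])

```text
clock: 19.47
tool_pos: [0.5732, -0.165, 0.0681]
tool_rot: [3.129, -0.021, 1.649]
wrist_force: [0.1, -1.2, 0.6]
gripper_width: -0.0002
```

```bash
python3 -c "
from h import *
st((0,-.165,.05))"
```

```text
t 19.47 fix [ 0.0025 -0.165   0.0681] rpy [ 3.129 -0.021  1.649] F [ 0.1 -1.2  0.6] q [ 0.61  0.55 -0.52  1.83  0.32  0.84  0.01]
(0, -0.165, 0.05) units [-0.003 -0.023  0.15 ] spin to 1.648: 0.002
```

Request:
move_arm(targets=[{"linear": [0, 0, 0.04], "spin": 0}, {"linear": [0, 0, 0.08], "spin": 0}, {"linear": [0, 0, 0.12], "spin": 0}, {"linear": [0, 0, 0.12], "spin": 0}])

```text
clock: 19.8
tool_pos: [0.5725, -0.1643, 0.0524]
tool_rot: [3.131, -0.022, 1.649]
wrist_force: [0.4, 0.2, 0.2]
gripper_width: -0.0002
```

Request:
move_arm(targets=[{"linear": [0, 0, 0.03], "spin": 0}, {"linear": [0, 0, 0.05], "spin": 0}, {"linear": [0, 0, 0.05], "spin": 0}])

```text
clock: 20.05
tool_pos: [0.5721, -0.164, 0.0457]
tool_rot: [3.132, -0.022, 1.649]
wrist_force: [-0.8, -0.6, -0.1]
gripper_width: 0.0001
```

Request:
move_arm(targets=[{"linear": [0, 0, 0.03], "spin": 0}, {"linear": [0, 0, 0.05], "spin": 0}, {"linear": [0, 0, 0.05], "spin": 0}])

```text
clock: 20.3
tool_pos: [0.573, -0.164, 0.044]
tool_rot: [3.131, -0.02, 1.649]
wrist_force: [-9.1, 1.1, 27.4]
gripper_width: -0.0001
```

```bash
python3 -c "
from h import *
st()
snap('top','top8.png'); snap('side','side8.png')
"
```

```text
t 20.3 fix [ 0.0024 -0.164   0.044 ] rpy [ 3.131 -0.02   1.649] F [-9.1  1.1 27.4] q [ 0.59  0.58 -0.5   1.85  0.35  0.8  -0.01]
```

A hard stop at 27 N, so the lever is closed. Withdraw upward and check with the last picture.

Request:
move_arm(targets=[{"linear": [0, 0, -0.3], "spin": 0}, {"linear": [0, 0, -0.6], "spin": 0}, {"linear": [0, 0, -1], "spin": 0}, {"linear": [0, 0, -1], "spin": 0}, {"linear": [0, 0, -1], "spin": 0}])

```text
clock: 20.82
tool_pos: [0.5744, -0.1669, 0.1678]
tool_rot: [3.124, -0.017, 1.649]
wrist_force: [0.3, -1.0, 0.1]
gripper_width: 0.0002
```

Request:
move_arm(targets=[{"linear": [-1, 0, -1], "spin": 0}, {"linear": [-1, 0, -1], "spin": 0}, {"linear": [-1, 0, -1], "spin": 0}, {"linear": [-1, 0, -1], "spin": 0}, {"linear": [-1, 0, -1], "spin": 0}])

```text
clock: 21.23
tool_pos: [0.5825, -0.2968, 0.2889]
tool_rot: [3.119, -0.01, 1.64]
wrist_force: [0.4, -1.7, 0.9]
gripper_width: 0.0001
```

Request:
move_arm(targets=[{"linear": [-1, 0, 0], "spin": 0}, {"linear": [-1, 0, 0], "spin": 0}, {"linear": [-1, 0, 0], "spin": 0}, {"linear": [-1, 0, 0], "spin": 0}, {"linear": [-1, 0, 0], "spin": 0}])

```text
clock: 21.65
tool_pos: [0.5887, -0.4202, 0.2835]
tool_rot: [3.124, -0.012, 1.633]
wrist_force: [0.1, 0.9, -0.9]
gripper_width: -0.0002
```

```bash
python3 -c "
from h import *
st()
snap('top','top9.png'); snap('side','side9.png')
a=cv2.imread('pics/top9.png')[160:300,280:460]; b=cv2.imread('pics/side9.png')[180:320,250:430]
cv2.imwrite('pics/c10.png',cv2.convertScaleAbs(np.hstack([cv2.resize(x,(400,311),interpolation=cv2.INTER_CUBIC) for x in (a,b)]),alpha=1.4))
k=400/180
ct=lambda P:((proj('top9',P)-[280,160])*k).round(0).tolist()
cs=lambda P:((proj('side9',P)-[250,180])*k+[400,0]).round(0).tolist()
for th in (1.4,1.57,1.745):
  P=[f2w(x,-.0625-.11*np.sin(th),.08+.11*np.cos(th)) for x in (.022,-.022)]; print('grip',th,ct(P),cs(P))
P=[f2w(x,.0845-.0655+.060-.044+.0045,.080) for x in(.0285,-.0285)]; print('bar',ct(P),cs(P))
P=[f2w(x,.0855-.0055,.0765) for x in(.065,-.065)]; print('jaw back',ct(P),cs(P))
"
```

```text
t 21.65 fix [-0.0017 -0.4207  0.2835] rpy [ 3.124 -0.012  1.633] F [ 0.1  0.9 -0.9] q [ 0.87  0.55 -0.5   1.28  0.24  1.36  0.45]
grip 1.4 [[374.0, 103.0], [379.0, 152.0]] [[634.0, 84.0], [664.0, 95.0]]
grip 1.57 [[371.0, 105.0], [377.0, 154.0]] [[634.0, 96.0], [664.0, 107.0]]
grip 1.745 [[366.0, 108.0], [371.0, 156.0]] [[632.0, 110.0], [662.0, 121.0]]
bar [[136.0, 123.0], [142.0, 186.0]] [[532.0, 172.0], [574.0, 190.0]]
jaw back [[87.0, 88.0], [101.0, 231.0]] [[485.0, 180.0], [581.0, 224.0]]
```

View pics/c10.png

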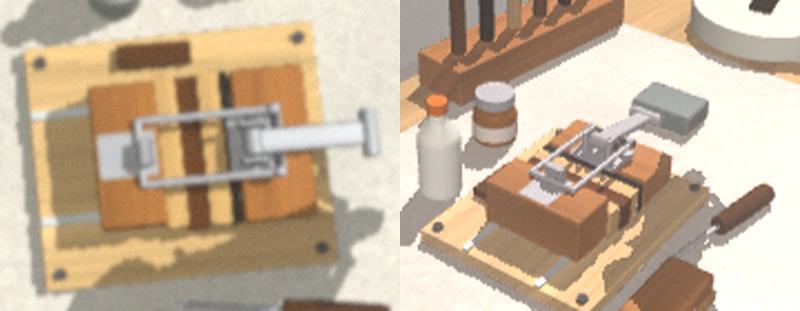

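The grip matches the closed position (370,108–153) and the bar is at (140,120)–(146,186), as predicted for clamped. A numerical check of whether the jaw was actually drawn in, comparing it before and after clamping:

```bash
python3 -c "
from h import *
A=cv2.imread('pics/top2.png',0);B=cv2.imread('pics/top9.png',0)
def sh(x0,x1,y0,y1):
    t=cv2.resize(A[y0:y1,x0:x1],None,fx=8,fy=8,interpolation=cv2.INTER_CUBIC); s=cv2.resize(B[y0-8:y1+8,x0-8:x1+8],None,fx=8,fy=8,interpolation=cv2.INTER_CUBIC)
    m=cv2.matchTemplate(s,t,cv2.TM_CCOEFF_NORMED); _,v,_,l=cv2.minMaxLoc(m); return (l[0]/8-8,l[1]/8-8,round(v,2))
print('jaw back edge upper',sh(313,328,196,214)); print('jaw back edge low',sh(318,332,240,262))
print('board ref',sh(285,300,176,200), sh(296,312,280,296)); print('dark strip',sh(354,370,193,206),'pad',sh(374,388,190,204))
for v in (205,210,245,250,255): 
  print(v,[int(x) for x in A[v,312:332]],'|',[int(x) for x in B[v,312:332]])
d=lambda f:np.load('pics/'+f+'.npz')
P=ray('top2',315,200,.0765)-ray('top2',316,200,.0765); print('m/px',P.round(5))
"
```

```text
jaw back edge upper (2.0, -0.125, 0.99)
jaw back edge low (1.0, 1.375, 0.73)
board ref (0.0, 0.0, 1.0) (-8.0, 5.875, 0.85)
dark strip (2.375, -0.25, 0.99) pad (2.125, -1.25, 0.9)
205 [129, 128, 125, 119, 107, 89, 89, 92, 96, 99, 96, 99, 99, 98, 99, 102, 99, 101, 103, 104] | [138, 136, 130, 122, 116, 110, 100, 88, 84, 88, 95, 94, 96, 93, 94, 96, 95, 97, 97, 100]
210 [113, 113, 116, 114, 110, 103, 90, 94, 95, 96, 98, 98, 98, 100, 100, 95, 99, 101, 103, 104] | [111, 114, 111, 110, 110, 112, 111, 103, 88, 85, 90, 93, 97, 95, 96, 92, 96, 95, 97, 100]
245 [99, 97, 99, 97, 99, 99, 97, 97, 90, 78, 70, 67, 66, 61, 66, 62, 66, 70, 66, 70] | [95, 96, 98, 94, 97, 96, 97, 95, 94, 93, 91, 84, 87, 90, 94, 91, 92, 91, 88, 97]
250 [96, 94, 96, 98, 96, 98, 96, 96, 96, 93, 78, 66, 67, 61, 66, 67, 66, 65, 66, 67] | [93, 92, 90, 94, 93, 94, 97, 97, 93, 93, 97, 91, 83, 85, 95, 92, 88, 90, 92, 92]
255 [102, 103, 105, 103, 103, 105, 106, 107, 105, 100, 82, 71, 62, 63, 62, 61, 69, 73, 79, 73] | [102, 104, 103, 100, 104, 101, 106, 105, 104, 105, 103, 104, 96, 88, 94, 93, 89, 91, 92, 91]
m/px [5.e-05 2.e-03 0.e+00]
```

After clamping, the jaw moved about 4 mm and the strip and pad about 4–5 mm toward the fence, with the board fixed. The robot is clear, so I hand in.

```bash
python3 -c "
from h import *
print(hand_in())"
```

```text
the job is handed in; nothing more can be done
None
```

The strips are clamped and the job is handed in, at about 22 s of the 64 s allowed. `hand_in` gives no verdict, so what follows rests on my own checks.

**What I did:**
- I pushed the jaw until the pad's spring began to resist, at about 8 N.
- I swung the loop over so its bar fell behind the keeper.
- I pushed the lever back over and pressed it down onto its stop, which it met at 27 N.

**Last checks, after withdrawing:**
- **Lever:** the grip lies where the fully closed position (1.745) should appear, and the lever stayed there with the robot clear.
- **Clamping:** comparing pictures from before and after, the jaw moved about 4 mm towards the fence. The dark strip and the pad moved about 4 to 5 mm, well over the 2.5 mm the pad needs.
- **Loop bar:** it sits at the predicted clamped position. In the last picture the keeper hides part of the bar, so I take it as hooked from the jaw being drawn in.
- **Strips and bystanders:** the strips look upright and square. The shim, glue, jar, tin, screwdriver and sanding block look unmoved. I did not measure these, and the hammer was outside that last view.

**What went wrong or disagreed:**
- The visible fingertips ended about 20 mm short of the nominal tool point. My first push at the loop passed just over the bar, so I repeated it lower.
- The first press on the lever bore on the outer side of the grip, so I shifted about 15 mm towards the hinge and pressed again.
- Two of the image-match patches were disturbed by shadow, so I ignored them.

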